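# Fit the keyed tube rack into the analyser's loading deck

## Robot

A 6-joint arm with a two-finger parallel gripper is mounted at the origin on the work surface. World frame = base frame: x ahead of the robot, y to its left, z up, the work surface at z = 0. Lengths are in m, angles in rad, forces in N, time in s.
With the tool pointing down it reaches from about 0.3 to 0.775 m from the base axis. Payload 14.6 kg.
Tool frame: the origin (TCP) lies between the finger pads; the fingertips stand 8 mm ahead of it and the grasp point (between the pads) lies 11 mm behind it; x points along the fingers, y is the direction in which the jaws open and shut, and the axes are right-handed (so a half turn about x gives the same grasp; the last joint's range is limited). The gripper opens to 94 mm and grips with 3 to 60 N. Pads are 16 mm wide; open, the fingers measure 119 mm over their backs; the gripper's body (75 mm by 177 mm) begins 78 mm behind the grasp point.
Start: joints at [1.076, 0.3, 1.521, -0, 1.321, -0.067], TCP at [0.228, 0.5, 0.213] pointing down, gripper open.
Joint ranges: [-3.03, 3.03], [-0.79, 2.21], [0.23, 2.52], [-1.04, 4.18], [0, 3.07], [-2.55, 2.55]. Speed limits (rad/s): [2.22, 2.22, 2.57, 3.14, 3.14, 3.14].

## Interface

Orientations are given as [roll, pitch, yaw] about the fixed x, y, z axes, in that order (R = Rz(yaw) Ry(pitch) Rx(roll)).
In Python, from station import ctrl gives the robot as it stands.
- The arm moves only by the shell command python3 -m creep 'ROWS' [FORCE]. ROWS is a JSON object of lists of equal length, an entry for each row: "hand": the closure, from -1 (fully open) to 1 (shut); "slide": the shift along the tool's x, y, z in m, a list of three; "spin": the turn about the tool's x in degrees. A call has 1 to 12 rows; each row is the pose to reach, as a shift and turn from the pose commanded when the call began, along the tool's axes at that moment; what a row does not reach only later rows make up. A row lasts 1/12 s, in which the tool goes at most 41.7 mm and 7.16 degrees, less where a joint would pass 70% of its speed; a pose out of reach is approached as far as the arm can. A call with a gripper value outside its range is refused whole. The fingers move at their own pace and stop on an object; FORCE is the grip in N (left out, the last holds). Time passes only in rows, so rows that repeat a pose let the fingers close. It gives the time, the measured TCP pose, the force and the opening at its end, in the units of the state.
- ctrl.get_obs(): the state, without advancing time (a new reading comes with each control period).
- ctrl.camera(name): name is "scene" or "side" or "wrist"; returns the picture (384x512x3 uint8, red, green, blue); there is no depth.
- ctrl.calibration(name): a dict with "K" (3x3 intrinsics, pixels), "k1" (the pictures are not rectified: a ray, as slopes to the right and down, at radius r is drawn at 1 + k1 r^2 times it, then the intrinsics apply), "R" (3x3) and "t" (3): a world point X has camera coordinates R X + t. Camera axes: x right, y down, z forward; pixel columns grow to the right and rows downward; lengths in m; the calibration is good to about 2 mm. A picture is of the moment at which its call begins: read the wrist's pose just before it. calibration takes no time and is no camera call; for the wrist camera it gives the pose at the moment of the call.
- ctrl.hand_in(): hands the job in, once; it reports no verdict.
The state is a dict: "time_s": time; "qpos": joint angles; "joint_vel": joint speeds; "tau": joint torques, N m; "ee_pos": TCP position; "eef_rot": TCP orientation; "force": force on the tool from outside, world axes, zero at the start; "moment": the same for the moment, N m; "grip_width": finger opening in m.
Only numpy, scipy, OpenCV 4.12 (cv2) and the standard library are available. Lean on these libraries where they do the work, as an engineer would, in place of code of your own. Each camera call takes 0.05 s, during which the arm holds its last target.

## Task

Lift the yellow tube rack out of its metal cradle and stand it upright on the black rubber mat, letting go so that you can change your grip: the cradle leaves only two of its sides free to the fingers and the deck leaves only the other two. Then take it by those other sides, turn it until its base matches the jigsaw-shaped empty slot of the grey loading deck, and let it down until it lies fully home, its base flush with the deck. Leave the blue rack and everything else on the table where it stands.

Things in the scene. Friction and masses are not known exactly. Their poses are not given: they have to be found in the camera images.
- yellow_rack_mid (a point): Yellow tube rack, loose, about 0.25 kg. A 20 mm thick jigsaw base, 72 x 72 mm plus a 14 mm tab on its +x side; on it a 58 x 58 mm block, from 20 to 62 mm above the underside, to be gripped across; both are centred on this axis. Nine 3 mm caps on top. This point: on the axis, 32 mm above the underside; x to the tab side, z up. Starts upright in its cradle.
- yellow_tab (a point): Point on the yellow rack's underside, mid-tab: 43 mm in x, 14 mm in y from its axis. The tab spans x 36 to 50, y 2 to 26 mm; the opposite side has a notch 14 mm deep, y -0.5 to 28.5 mm.
- cradle_yellow: Fixed aluminium cradle, at one of two places. Origin: under the middle; the rack stands on its 5 mm floor, centred within 2 mm, axes along the cradle's within 2 degrees. Cheeks 76 mm high stand 10 mm from the rack's block on its -x and +x sides, too close for fingers; the y sides are open. Open above.
- mat_top (a point): Middle of the upper face of a fixed black rubber mat, 160 x 160 mm (sides along its x and y), 3 mm above the table: free place to set the rack down.
- slot (a point): Middle of the floor of the deck's empty slot, 6 mm above the table, 20 mm below the deck's top. Slot: x and y -38.5 to 38.5 mm, with a tab notch on the +x side and a 14 mm tongue (y 2 to 26 mm) on the -x side to enter the rack's notch: 2.5 mm play all round. The rack fits only with its x along this x. A second lane with a fixed orange rack begins 48 mm to +y.
- slot_notch (a point): On the slot floor, 43 mm in x and 14 mm in y from its middle: where the seated rack's mid-tab comes. The notch spans y -0.5 to 28.5 mm, to x 52.5 mm.
- deck: Fixed grey loading deck, 200 x 184 x 26 mm; origin at the table under the slot's middle, axes those of the slot. White dividers at y = +39 and -39 mm, x -38 to 38 mm, rise 76 mm above the table, 10 mm from the seated rack's block: no room for fingers. On the x sides the deck is flat and open, so hold the rack there.
- blue_rack_mid (a point): Blue tube rack in the other cradle, loose, same size but with its tab in the middle of its side and no notch; leave it. Point on its axis 32 mm above its underside.
- reagent_bottle: Amber bottle, 54 mm across, 110 mm tall, loose; leave it. Origin under its middle.
- jar: Jar, 60 mm across, 70 mm tall, loose; leave it. Origin under its middle.
- marker: White marker pen with a red cap, 135 mm long, 17 mm thick, lying loose; leave it. Origin under its middle, x to the cap.
- cup: White cup, 70 mm across, 80 mm tall, loose; leave it. Origin under its middle.
Not all that is in view belongs to the job. Of the things that look like the part that bears yellow_rack_mid, the smaller one is meant. Of the things that look like the part that bears mat_top, the larger one is meant.

How it is judged:
By the outcome, as a careful person would: the job done as asked, in the order asked, and still so for the second after the job is handed in, with the robot touching nothing.
It also fails if it takes over 64 s, if anything falls off the work surface, if the arm or the gripper's body presses on something with over 40 N, if the wrist force passes 120 N, or if a joint passes its speed limit or range.

## Working session

There is one attempt and no reset: what is moved stays moved. The work goes in short steps, Python scripts to look and compute and a shell command to move; the robot and the scene stay as the last step left them, time stands still between calls to the robot, and variables do not carry over. Pictures are saved under pics/ and viewed, and the job is handed in when it is done.

```bash
ls; mkdir -p pics; python3 - <<'E'
from station import ctrl
import cv2
for k,v in ctrl.get_obs().items(): print(k,v)
for n in ["scene","side","wrist"]:
    c=ctrl.calibration(n); print(n,c)
    im=ctrl.camera(n); cv2.imwrite(f"pics/{n}0.png",cv2.cvtColor(im,cv2.COLOR_RGB2BGR))
E
```

```text
pics
time_s 0.0
qpos [ 1.07641412e+00  3.00490314e-01  1.52160055e+00 -2.87441117e-05
  1.32073972e+00 -6.66412146e-02]
joint_vel [-0.00046036  0.00034399 -0.00087861 -0.00068143 -0.00056643 -0.00230014]
tau [-6.97155301e-04 -5.31798899e+01 -3.52729225e+01  7.08265649e-02
  2.44396616e-02 -9.28133227e-05]
ee_pos [0.22804915 0.50019332 0.21286757]
eef_rot [-1.61495114  1.56955808 -2.042685  ]
force [ 0.38325133 -0.35577403 -0.19896655]
moment [-0.01027354 -0.01617588 -0.00512488]
grip_width 0.09367893349451861
scene {'K': array([[377.39978546,   0.        , 261.38795945],
       [  0.        , 377.39978546, 187.34716372],
       [  0.        ,   0.        ,   1.        ]]), 'k1': -0.015656708878041027, 'R': array([[ 0.39527517,  0.91848472,  0.01197302],
       [ 0.6090088 , -0.25228803, -0.7519701 ],
       [-0.6876524 ,  0.30452678, -0.65908848]]), 't': array([-0.16713739, -0.27269965,  1.3500968 ])}
side {'K': array([[362.65484139,   0.        , 255.19851234],
       [  0.        , 362.65484139, 186.60000604],
       [  0.        ,   0.        ,   1.        ]]), 'k1': -0.06817164904871574, 'R': array([[ 0.80448464, -0.59394358,  0.00595685],
       [-0.3879054 , -0.53295203, -0.75199171],
       [ 0.44981537,  0.60265509, -0.65914564]]), 't': array([-0.45193625,  0.2278443 ,  0.83959654])}
wrist {'K': array([[308.64545301,   0.        , 256.26272954],
       [  0.        , 308.64545301, 193.95155275],
       [  0.        ,   0.        ,   1.        ]]), 'k1': -0.03460853726319621, 'R': array([[ 0.41406258,  0.91024763, -0.00119872],
       [ 0.87803176, -0.39905995,  0.26421844],
       [ 0.24002585, -0.11045549, -0.96446212]]), 't': array([-0.54886815, -0.02881651,  0.39173358])}
```

View pics/scene0.png

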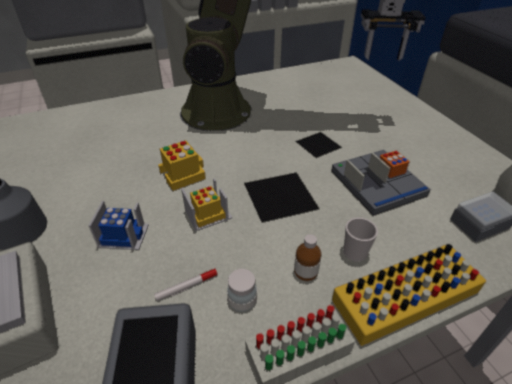

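View pics/side0.png

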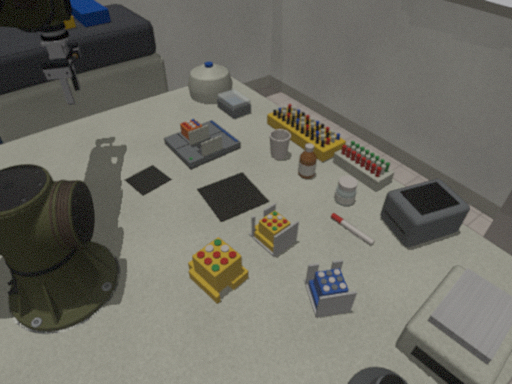

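View pics/wrist0.png

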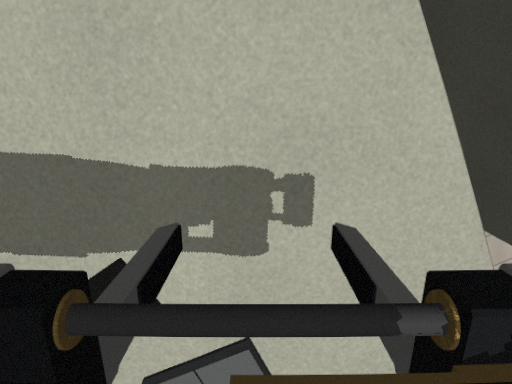

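Candidates: the yellow rack at scene (207,205) stands in the cradle and is smaller, while the one at (182,163) is larger and loose. Of the mats, (281,196) is larger than (318,144). So the targets are the rack at (207,205) and the mat at (281,196). I'll confirm both in enlarged crops.

```bash
cat > h.py <<'E'
import numpy as np, cv2
from station import ctrl
from scipy.optimize import least_squares
from scipy.spatial.transform import Rotation as Ro
def und(c,uv):
    uv=np.atleast_2d(np.array(uv,float)); K=c["K"]
    return cv2.undistortPoints(uv.reshape(-1,1,2),K,np.array([c["k1"],0,0,0,0.])).reshape(-1,2)
def atz(c,uv,z):
    n=und(c,uv); d=np.c_[n,np.ones(len(n))]@c["R"]; o=-c["R"].T@c["t"]
    return o+d*((np.asarray(z)-o[2])/d[:,2])[:,None]
def proj(c,X):
    return cv2.projectPoints(np.atleast_2d(np.array(X,float)),cv2.Rodrigues(c["R"])[0],c["t"],c["K"],np.array([c["k1"],0,0,0,0.]))[0].reshape(-1,2)
def crop(src,dst,x0,y0,w,h,s):
    im=cv2.imread(src)[y0:y0+h,x0:x0+w]; im=cv2.resize(im,None,fx=s,fy=s,interpolation=cv2.INTER_CUBIC)
    for x in range((x0//10+1)*10,x0+w,10): 
        cv2.line(im,((x-x0)*s,0),((x-x0)*s,6),(255,0,255),1); cv2.putText(im,str(x),((x-x0)*s-8,16),0,.35,(255,0,255),1)
    for y in range((y0//10+1)*10,y0+h,10): 
        cv2.line(im,(0,(y-y0)*s),(6,(y-y0)*s),(255,0,255),1); cv2.putText(im,str(y),(8,(y-y0)*s+4),0,.35,(255,0,255),1)
    cv2.imwrite(dst,im)
E
python3 - <<'E'
from h import *
crop("pics/scene0.png","pics/sc_rack.png",170,170,80,65,9)
crop("pics/side0.png","pics/si_rack.png",235,190,80,65,9)
crop("pics/scene0.png","pics/sc_deck.png",325,140,110,75,7)
crop("pics/side0.png","pics/si_deck.png",155,110,95,65,8)
crop("pics/scene0.png","pics/sc_mat.png",235,125,110,100,7)
E
```

```text
(no output)
```

View pics/sc_rack.png

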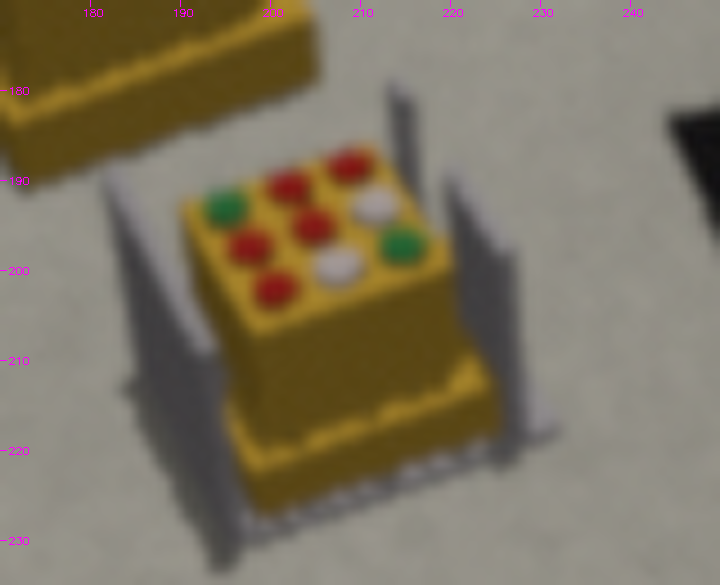

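View pics/si_rack.png

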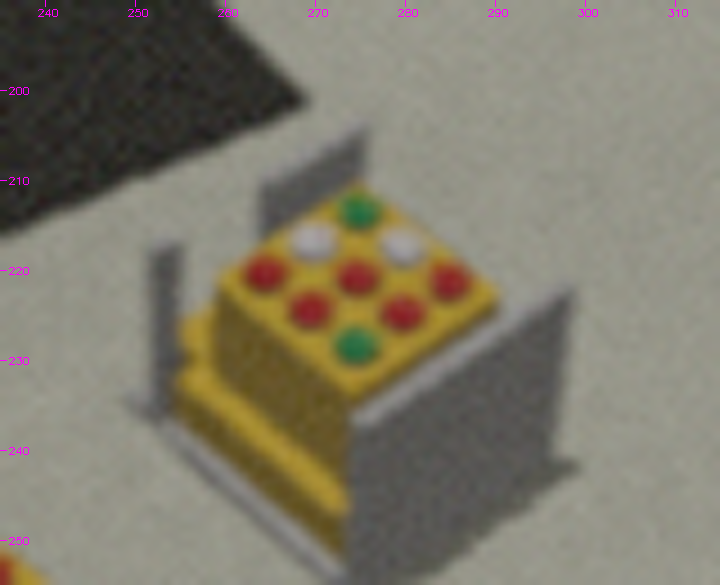

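View pics/sc_deck.png

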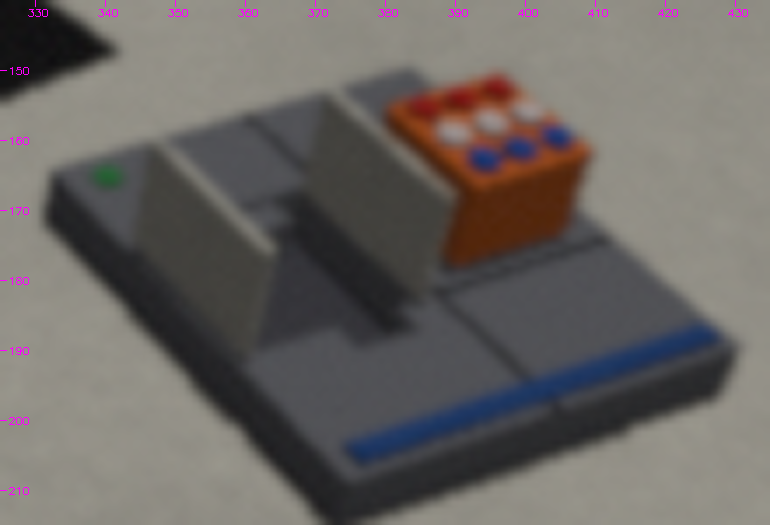

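View pics/si_deck.png

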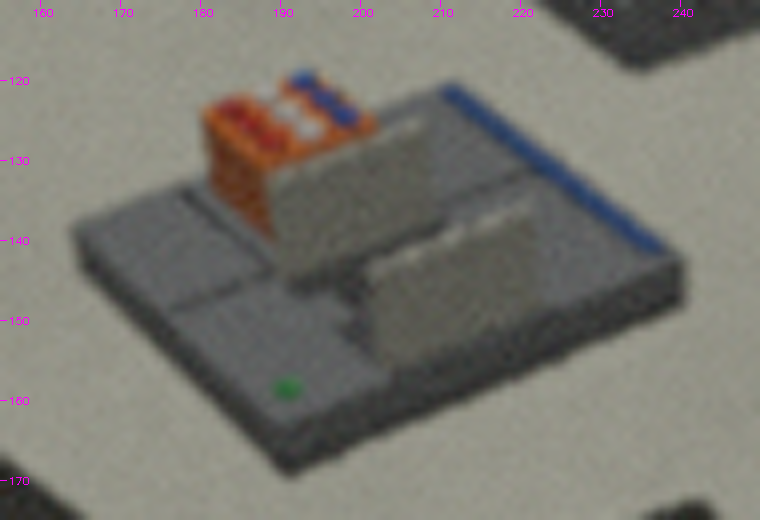

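View pics/sc_mat.png

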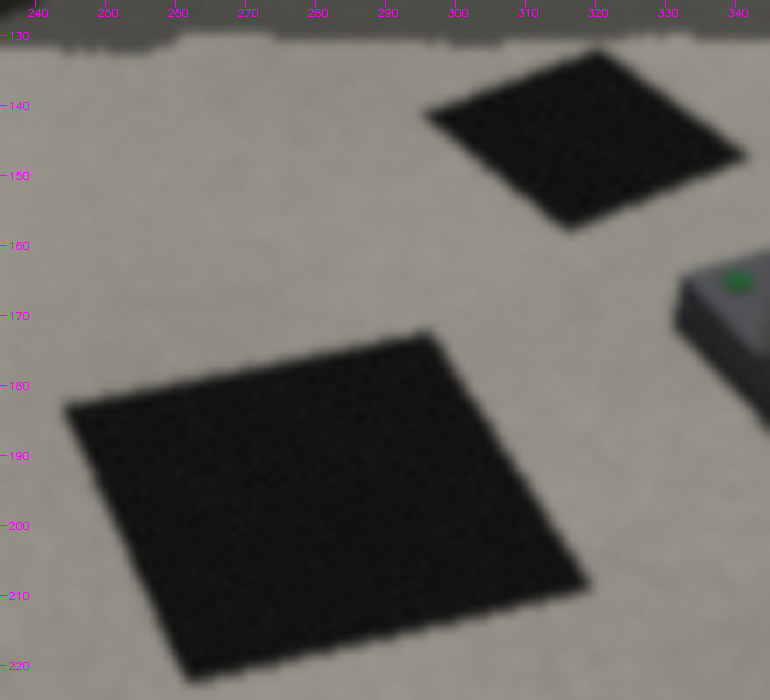

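The crops confirm the target: the small rack in its cradle has its block-top corners near scene (190,193), (212,186), (220,197), (199,207). Its tab comes out through the split cheek, toward the mat. In the scene picture the slot's notch faces lower right. Now fitting positions.

```bash
python3 - <<'E'
from h import *
S=ctrl.calibration("scene");D=ctrl.calibration("side")
def show(n,P):
    P=P[:,:2];c=P.mean(0);print(n,"centre",c.round(4),"edges",[round(float(np.linalg.norm(P[i]-P[i-1])),4) for i in range(len(P))],
     "ang",[round(float(np.degrees(np.arctan2(*(P[(i+1)%4]-P[i])[::-1]))),1) for i in range(4)])
a=(np.array([[182,203],[375,147],[452,243],[260,332]])/9+[170,170])-.44
show("rack sc",atz(S,a,.067))
b=(np.array([[217,285],[360,182],[498,303],[353,393]])/9+[235,190])-.44
show("rack si",atz(D,b,.067))
m=(np.array([[66,405],[430,333],[590,588],[190,683]])/7+[235,125])-.43
show("mat",atz(S,m,.003))
d=(np.array([[52,175],[412,68],[738,345],[345,480]])/7+[325,140])-.43
show("deck sc",atz(S,d,.026)); print(atz(S,d,.026).round(4))
e=(np.array([[75,228],[450,83],[686,258],[288,425]])/8+[155,110])-.44
show("deck si",atz(D,e,.026)); print(atz(D,e,.026).round(4))
# divider tops
f=(np.array([[150,145],[275,240]])/7+[325,140])-.43
g=(np.array([[328,95],[458,192]])/7+[325,140])-.43
print(atz(S,f,.076).round(4),atz(S,g,.076).round(4))
E
```

```text
rack sc centre [ 0.4876 -0.1782] edges [0.0571, 0.0555, 0.0461, 0.0587] ang [92.2, 8.9, -76.8, -174.5]
rack si centre [ 0.4846 -0.1837] edges [0.0536, 0.0579, 0.0594, 0.0529] ang [8.1, -88.8, -177.8, 96.1]
mat centre [0.4956 0.0234] edges [0.1593, 0.1559, 0.1572, 0.1563] ang [84.6, -5.1, -94.7, 174.7]
deck sc centre [0.5528 0.2991] edges [0.1947, 0.1846, 0.1974, 0.1842] ang [91.8, 1.1, -89.1, -178.8]
[[0.4576 0.205  0.026 ]
 [0.452  0.3895 0.026 ]
 [0.6494 0.3931 0.026 ]
 [0.6523 0.2089 0.026 ]]
deck si centre [0.5492 0.2942] edges [0.1793, 0.1947, 0.1835, 0.1944] ang [2.2, -87.9, -179.0, 92.2]
[[0.4485 0.3811 0.026 ]
 [0.643  0.3886 0.026 ]
 [0.6498 0.2052 0.026 ]
 [0.4554 0.2019 0.026 ]]
[[0.509  0.2096 0.076 ]
 [0.5759 0.2205 0.076 ]] [[0.508  0.293  0.076 ]
 [0.5784 0.3016 0.076 ]]
```

```bash
python3 - <<'E'
from h import *
o=ctrl.get_obs(); R=Ro.from_euler('xyz',o["eef_rot"]).as_matrix(); print(R.round(3))
c=ctrl.calibration("wrist"); p=-c["R"].T@c["t"]; print("cam in tool",(R.T@(p-o["ee_pos"])).round(3)); print("cam axes in tool\n",(c["R"]@R).round(3))
print("q1,q6",np.degrees(o["qpos"][[0,5]]), "tool y ang",np.degrees(np.arctan2(R[1,1],R[0,1])))
for t in ([.486,-.18,.15],):
    print("slide to",(R.T@(np.array(t)-o["ee_pos"])).round(4))
E
```

```text
[[-0.     0.415  0.91 ]
 [-0.001  0.91  -0.415]
 [-1.    -0.001 -0.   ]]
cam in tool [-0.172 -0.001 -0.076]
cam axes in tool
 [[ 0.     1.    -0.001]
 [-0.264  0.001  0.964]
 [ 0.964 -0.     0.264]]
q1,q6 [61.67220825 -3.81551677] tool y ang 65.48761961179734
slide to [ 0.0634 -0.5119  0.5169]
```

```bash
python3 -m creep '{"hand":[-1,-1,-1,-1,-1,-1,-1,-1,-1,-1,-1,-1],"slide":[[0.013,-0.512,0.517],[0.013,-0.512,0.517],[0.013,-0.512,0.517],[0.013,-0.512,0.517],[0.013,-0.512,0.517],[0.013,-0.512,0.517],[0.013,-0.512,0.517],[0.013,-0.512,0.517],[0.013,-0.512,0.517],[0.013,-0.512,0.517],[0.013,-0.512,0.517],[0.013,-0.512,0.517]],"spin":[5,10,15,20,25,30,35,40,45,50,55,60]}' 30
```

```text
time_s: 1.15
ee_pos: [0.4056, 0.0309, 0.2046]
eef_rot: [1.577, 1.57, 0.098]
force: [0.2, 0.1, -0.0]
grip_width: 0.094
```

```bash
cat >> h.py <<'E'
def pose():
    o=ctrl.get_obs(); return np.array(o["ee_pos"]),Ro.from_euler('xyz',o["eef_rot"]).as_matrix(),o
def go(t,yang=None):
    p,R,o=pose(); ya=np.degrees(np.arctan2(R[1,1],R[0,1]))
    print("t",o["time_s"],"p",p.round(4),"slide",(R.T@(np.array(t)-p)).round(4),"yang",ya.round(2),"spin",None if yang is None else round(ya-yang,2),"q6",np.degrees(o["qpos"][5]).round(1),"F",np.round(o["force"],1),"tilt",R[:,0].round(4),"w",round(o["grip_width"],4))
E
python3 -c "
from h import *
go([.486,-.18,.2],2)"
```

```text
t 1.15 p [0.4056 0.0309 0.2046] slide [0.0046 0.0609 0.2173] yang 5.24 spin 3.24 q6 -6.1 F [ 0.2  0.1 -0. ] tilt [ 4.e-04  0.e+00 -1.e+00] w 0.094
```

```bash
python3 -m creep '{"hand":[-1,-1,-1,-1,-1,-1,-1,-1],"slide":[[0.005,0.061,0.217],[0.005,0.061,0.217],[0.005,0.061,0.217],[0.005,0.061,0.217],[0.005,0.061,0.217],[0.005,0.061,0.217],[0.005,0.061,0.217],[0.005,0.061,0.217]],"spin":[3,3,3,3,3,3,3,3]}'
python3 - <<'E'
from h import *
import pickle
go([.486,-.18,.2],2)
c=ctrl.calibration("wrist"); im=ctrl.camera("wrist"); cv2.imwrite("pics/w1.png",im[:,:,::-1]); pickle.dump(c,open("w1.pkl","wb"))
crop("pics/w1.png","pics/w1c.png",150,80,200,150,4)
E
```

```text
time_s: 1.82
ee_pos: [0.4867, -0.1775, 0.1989]
eef_rot: [-2.129, 1.57, 2.626]
force: [0.5, 0.3, 0.0]
grip_width: 0.0941
t 1.8167 p [ 0.4867 -0.1775  0.1989] slide [-0.0011 -0.0008  0.0024] yang 2.41 spin 0.41 q6 -26.5 F [0.5 0.3 0. ] tilt [-1.1e-03  6.0e-04 -1.0e+00] w 0.0941
```

View pics/w1c.png

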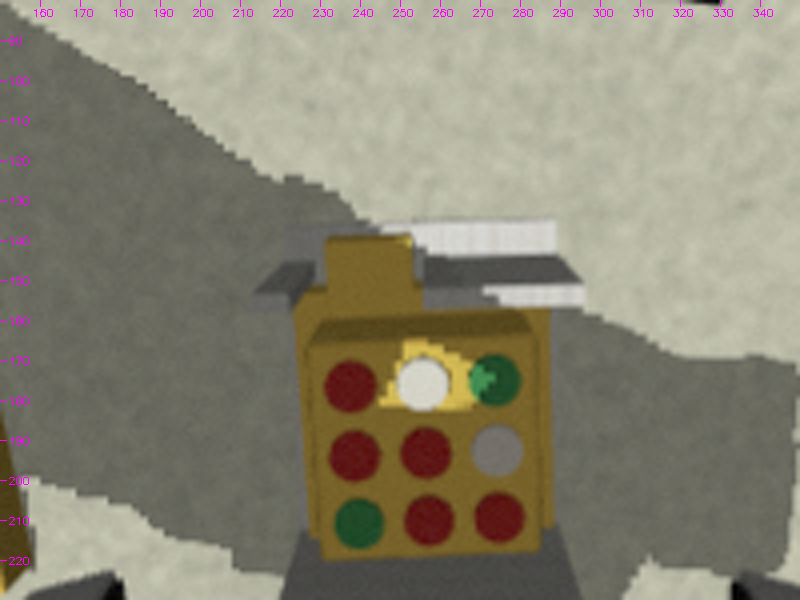

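```bash
cat >> h.py <<'E'
def square(c,px,z,scale,off):
    P=atz(c,(np.array(px,float)+.5)/scale+off-.5,z)[:,:2]; return P
def fitgrid(P):  # 9 caps, row-major; model cols=u rows=v -> similarity
    g=np.array([[j-1,1-i] for i in range(3) for j in range(3)],float)
    A=P.mean(0); Q=P-A; s=(g[:,0]+1j*g[:,1]); q=Q[:,0]+1j*Q[:,1]; k=(q*s.conj()).sum()/(abs(s)**2).sum()
    res=abs(q-k*s).max(); return A,abs(k),np.degrees(np.angle(k)),res
E
python3 - <<'E'
from h import *; import pickle
c=pickle.load(open("w1.pkl","rb"))
caps=square(c,[[350,386],[423,384],[495,380],[355,455],[426,453],[497,450],[359,523],[429,520],[499,517]],.070,4,np.array([150,80]))
print(fitgrid(caps))
b=square(c,[[305,347],[533,333],[541,549],[323,558]],.067,4,np.array([150,80])); print(b.round(4),b.mean(0)); 
for i in range(4): d=b[(i+1)%4]-b[i]; print(np.linalg.norm(d),np.degrees(np.arctan2(d[1],d[0])))
ctrl_=0
A=fitgrid(caps); go([A[0][0],A[0][1],.039],A[2])
E
```

```text
(array([ 0.48685428, -0.1827686 ]), np.float64(0.017917805849146956), np.float64(4.9172477804195935), np.float64(0.00023036351101315681))
[[ 0.4556 -0.1576]
 [ 0.5121 -0.1517]
 [ 0.5179 -0.2082]
 [ 0.4613 -0.2132]] [ 0.4867489  -0.18267738]
0.056827546940690254 6.010976685990941
0.05685553695239911 -84.14725279520918
0.05688704192325999 -175.02804345778196
0.05582415308364657 95.79836023544782
t 1.8667 p [ 0.4866 -0.1768  0.1992] slide [1.602e-01 1.000e-04 6.100e-03] yang 2.47 spin -2.45 q6 -26.5 F [ 0.4 -0.1  0.5] tilt [-8.e-04  5.e-04 -1.e+00] w 0.094
```

The wrist view shows the rack with its centre cap at crop (426,453) and its tab at (368,270), toward world +y. The fits of the caps and the block agree: centre (0.487,-0.183), edge about 57 mm. I'm descending to grip its y sides.

```bash
python3 -m creep '{"hand":[-1,-1,-1,-1,-1,-1,-1,-1,-1,-1,-1,-1],"slide":[[0.02,0,0.006],[0.05,0,0.006],[0.08,0,0.006],[0.10,0,0.006],[0.12,0,0.006],[0.135,0,0.006],[0.145,0,0.006],[0.155,0,0.006],[0.16,0,0.006],[0.16,0,0.006],[0.16,0,0.006],[0.16,0,0.006]],"spin":[-2.5,-2.5,-2.5,-2.5,-2.5,-2.5,-2.5,-2.5,-2.5,-2.5,-2.5,-2.5]}'
python3 - <<'E'
from h import *
go([.4868,-.1827,.039],5)
E
python3 -m creep '{"hand":[1,1,1,1,1,1,1,1,1,1,1],"slide":[[0,0,0],[0,0,0],[0,0,0],[0,0,0],[0,0,0],[0,0,0],[0,0,0],[0,0,0],[0,0,0],[0,0,0],[0,0,0]],"spin":[0,0,0,0,0,0,0,0,0,0,0]}' 30
python3 - <<'E'
from h import *
go([.4868,-.1827,.039],5)
E
```

```text
time_s: 2.87
ee_pos: [0.4876, -0.1833, 0.0403]
eef_rot: [1.062, 1.57, -0.422]
force: [0.2, -0.8, -0.6]
grip_width: 0.0942
t 2.8667 p [ 0.4876 -0.1833  0.0403] slide [ 0.0013 -0.0007 -0.0006] yang 4.99 spin -0.01 q6 -29.6 F [ 0.2 -0.8 -0.6] tilt [ 1.1e-03 -5.0e-04 -1.0e+00] w 0.0942
time_s: 3.78
ee_pos: [0.4872, -0.1832, 0.0395]
eef_rot: [-1.437, 1.571, -2.921]
force: [-0.3, -0.5, 1.2]
grip_width: 0.058
t 3.7833 p [ 0.4872 -0.1832  0.0395] slide [ 0.0005 -0.0003 -0.0005] yang 4.99 spin -0.01 q6 -29.6 F [-0.3 -0.5  1.2] tilt [-0. -0. -1.] w 0.058
```

```bash
python3 -m creep '{"hand":[1,1,1,1,1,1,1,1,1,1],"slide":[[-0.005,0,0],[-0.012,0,0],[-0.025,0,0],[-0.04,0,0],[-0.055,0,0],[-0.07,0,0],[-0.085,0,0],[-0.1,0,0],[-0.1,0,0],[-0.1,0,0]],"spin":[0,0,0,0,0,0,0,0,0,0]}'
python3 - <<'E'
from h import *
go([.495,.023,.14],5)
im=ctrl.camera("scene"); cv2.imwrite("pics/s2.png",im[:,:,::-1]); crop("pics/s2.png","pics/s2c.png",150,120,180,120,4)
E
```

```text
time_s: 4.62
ee_pos: [0.4874, -0.1832, 0.14]
eef_rot: [1.067, 1.569, -0.416]
force: [-0.1, 1.0, -2.3]
grip_width: 0.0579
t 4.6167 p [ 0.4874 -0.1832  0.14  ] slide [-1.000e-04  2.560e-02 -2.048e-01] yang 4.99 spin -0.01 q6 -29.6 F [-0.1  1.  -2.3] tilt [ 1.3e-03 -6.0e-04 -1.0e+00] w 0.0579
```

View pics/s2c.png

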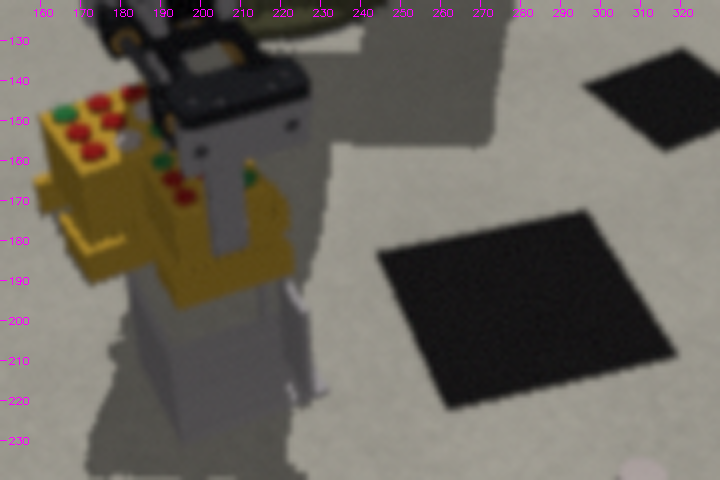

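The rack is held level above its cradle, with its base edge near scene (205,195). Force z is -2.3 N, which matches 0.25 kg. Next it goes to the mat.

```bash
python3 -m creep '{"hand":[1,1,1,1,1,1,1,1,1,1,1],"slide":[[0,0.003,-0.02],[0,0.006,-0.05],[0,0.01,-0.08],[0,0.014,-0.11],[0,0.018,-0.14],[0,0.021,-0.17],[0,0.024,-0.19],[0,0.0255,-0.2],[0,0.0255,-0.205],[0,0.0255,-0.205],[0,0.0255,-0.205]],"spin":[0,0,0,0,0,0,0,0,0,0,0]}'
python3 - <<'E'
from h import *
go([.495,.023,.038],5)
E
python3 -m creep '{"hand":[1,1,1,1,1,1,1,1,1,1,1,1],"slide":[[0.015,0,0],[0.03,0,0],[0.045,0,0],[0.06,0,0],[0.07,0,0],[0.08,0,0],[0.088,0,0],[0.093,0,0],[0.096,0,0],[0.098,0,0],[0.1,0,0],[0.1,0,0]],"spin":[0,0,0,0,0,0,0,0,0,0,0,0]}'
python3 - <<'E'
from h import *
go([.495,.023,.038],5)
E
```

```text
time_s: 5.58
ee_pos: [0.4946, 0.0225, 0.1392]
eef_rot: [-1.395, 1.57, -2.879]
force: [-0.5, -0.6, -1.8]
grip_width: 0.0576
t 5.5833 p [0.4946 0.0225 0.1392] slide [ 0.1012  0.0005 -0.0005] yang 4.97 spin -0.03 q6 -6.6 F [-0.5 -0.6 -1.8] tilt [-6.e-04 -2.e-04 -1.e+00] w 0.0576
time_s: 6.58
ee_pos: [0.4948, 0.0233, 0.0395]
eef_rot: [1.399, 1.571, -0.084]
force: [-1.0, -0.0, -1.6]
grip_width: 0.0579
t 6.5833 p [0.4948 0.0233 0.0395] slide [0.0015 0.0002 0.0003] yang 5.0 spin -0.0 q6 -6.5 F [-1.  -0.  -1.6] tilt [ 2.e-04 -0.e+00 -1.e+00] w 0.0579
```

Two more millimetres to touch down, then I'll release and back up.

```bash
python3 -m creep '{"hand":[1,1,1,1],"slide":[[0.001,0,0],[0.002,0,0],[0.0025,0,0],[0.0025,0,0]],"spin":[0,0,0,0]}'
python3 -m creep '{"hand":[-0.2,-0.5,-0.8,-1,-1,-1,-1],"slide":[[0,0,0],[0,0,0],[0,0,0],[0,0,0],[0,0,0],[0,0,0],[0,0,0]],"spin":[0,0,0,0,0,0,0]}'
python3 -m creep '{"hand":[-1,-1,-1,-1,-1,-1,-1,-1,-1,-1],"slide":[[-0.015,0,0],[-0.035,0,0],[-0.06,0,0],[-0.085,0,0],[-0.11,0,0],[-0.13,0,0],[-0.15,0,0],[-0.16,0,0],[-0.16,0,0],[-0.16,0,0]],"spin":[0,0,0,0,0,0,0,0,0,0]}'
python3 - <<'E'
from h import *
import pickle
go([.486,-.18,.2],2)
c=ctrl.calibration("wrist"); im=ctrl.camera("wrist"); cv2.imwrite("pics/w2.png",im[:,:,::-1]); pickle.dump(c,open("w2.pkl","wb"))
crop("pics/w2.png","pics/w2c.png",150,80,200,150,4)
E
```

```text
time_s: 6.92
ee_pos: [0.4949, 0.0233, 0.0375]
eef_rot: [1.454, 1.57, -0.03]
force: [-2.2, 0.3, 4.9]
grip_width: 0.0577
time_s: 7.5
ee_pos: [0.4947, 0.0233, 0.037]
eef_rot: [-1.631, 1.571, -3.115]
force: [0.6, -0.5, 0.6]
grip_width: 0.0926
time_s: 8.33
ee_pos: [0.4946, 0.0233, 0.1964]
eef_rot: [-1.642, 1.571, -3.126]
force: [-0.2, 0.4, -0.4]
grip_width: 0.094
t 8.3333 p [0.4946 0.0233 0.1964] slide [-0.0036 -0.0263  0.2017] yang 4.99 spin 2.99 q6 -6.5 F [-0.2  0.4 -0.4] tilt [-2.e-04 -0.e+00 -1.e+00] w 0.094
```

View pics/w2c.png

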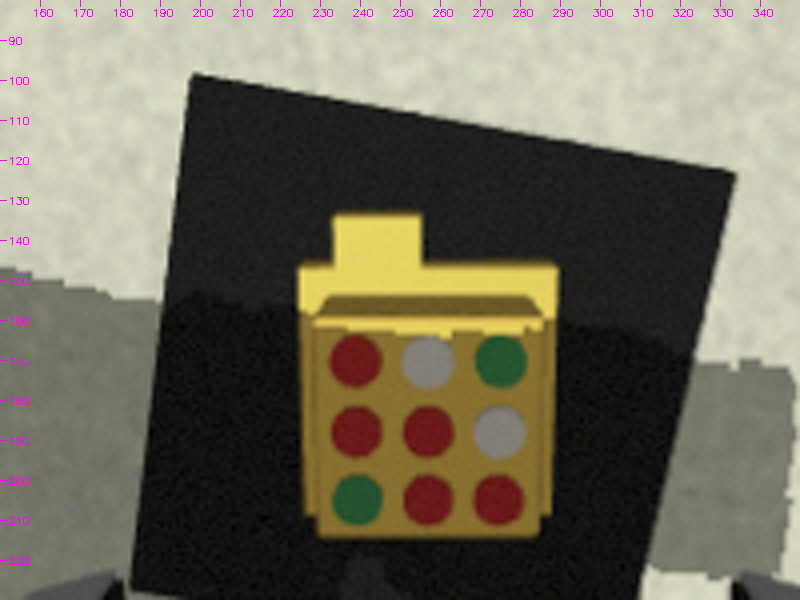

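The rack stands upright on the mat, centre cap at crop (428,432), tab up (+y world), with free mat all round. Before regripping I'll use the open gripper to look at the slot with the wrist camera.

```bash
python3 - <<'E'
from h import *; import pickle
c=pickle.load(open("w2.pkl","rb"))
caps=square(c,[[356,362],[428,362],[500,362],[357,432],[428,432],[500,432],[358,500],[428,500],[498,500]],.068,4,np.array([150,80]))
A=fitgrid(caps);print(A)
go([.545,.25,.22],5)
E
```

```text
(array([0.49524832, 0.02350223]), np.float64(0.017841353113514962), np.float64(5.046395908011806), np.float64(0.0001860655641224652))
t 8.3833 p [0.4944 0.0233 0.1958] slide [-0.0243  0.0701 -0.2215] yang 4.99 spin -0.01 q6 -6.5 F [ 0.1  0.3 -0. ] tilt [-0.0015  0.     -1.    ] w 0.0939
```

```bash
python3 -m creep '{"hand":[-1,-1,-1,-1,-1,-1,-1,-1,-1,-1],"slide":[[-0.024,0.07,-0.22],[-0.024,0.07,-0.22],[-0.024,0.07,-0.22],[-0.024,0.07,-0.22],[-0.024,0.07,-0.22],[-0.024,0.07,-0.22],[-0.024,0.07,-0.22],[-0.024,0.07,-0.22],[-0.024,0.07,-0.22],[-0.024,0.07,-0.22]],"spin":[0,0,0,0,0,0,0,0,0,0]}'
python3 - <<'E'
from h import *
import pickle
go([.545,.25,.22],5)
c=ctrl.calibration("wrist"); im=ctrl.camera("wrist"); cv2.imwrite("pics/w3.png",im[:,:,::-1]); pickle.dump(c,open("w3.pkl","wb"))
crop("pics/w3.png","pics/w3c.png",145,60,220,165,3)
print(proj(c,[.55,.255,.026]))
E
```

```text
time_s: 9.22
ee_pos: [0.5452, 0.2474, 0.2204]
eef_rot: [-1.195, 1.57, -2.68]
force: [1.0, -0.1, -0.1]
grip_width: 0.0941
t 9.2167 p [0.5452 0.2474 0.2204] slide [ 0.0004  0.     -0.0026] yang 4.92 spin -0.08 q6 16.0 F [ 1.  -0.1 -0.1] tilt [-1.e-03 -5.e-04 -1.e+00] w 0.0941
[[260.70414049 168.55276502]]
```

View pics/w3.png

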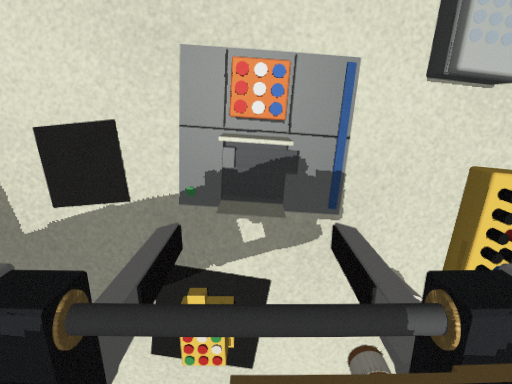

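View pics/w3c.png

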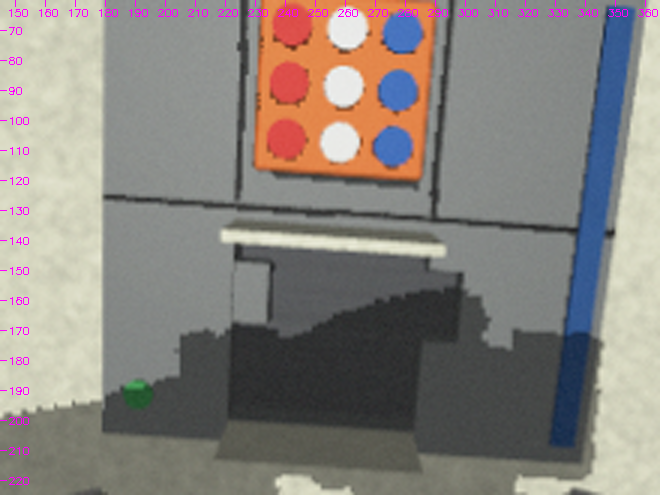

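```bash
python3 - <<'E'
from h import *
im=cv2.imread("pics/w3.png"); im=(255*(im/255.)**.5).astype(np.uint8); cv2.imwrite("pics/w3g.png",im)
crop("pics/w3g.png","pics/w3gc.png",210,130,100,75,8)
crop("pics/w3g.png","pics/w3gd.png",170,35,200,190,3)
E
```

```text
(no output)
```

View pics/w3gc.png

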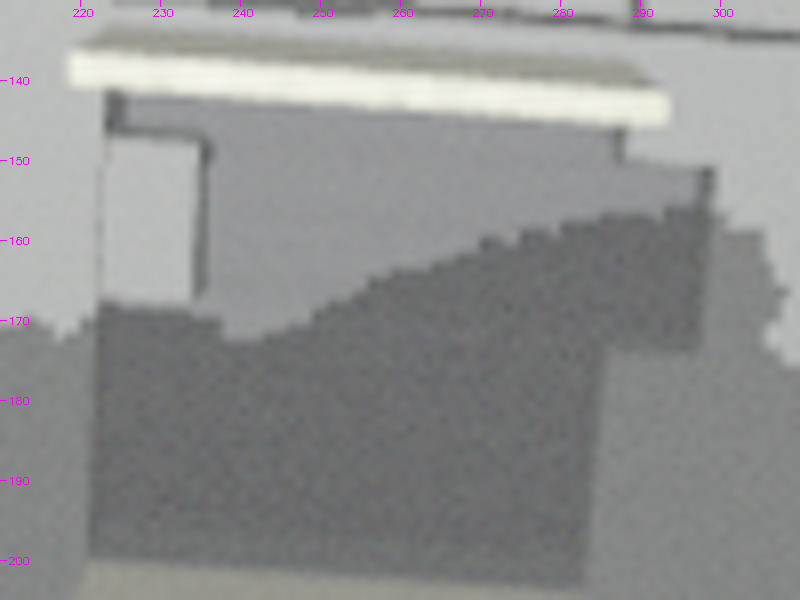

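View pics/w3gd.png

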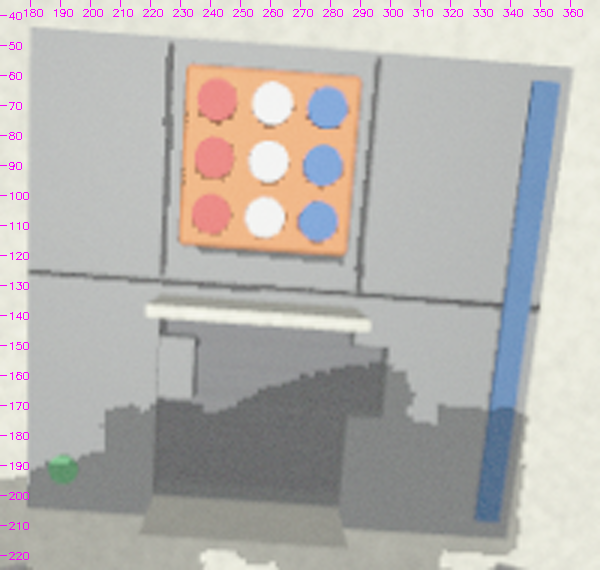

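```bash
cat > slot.py <<'E'
from h import *; import pickle
c=pickle.load(open("w3.pkl","rb"))
px=np.array([[103,140],[203,141],[97,303],[195,301],[715,167],[627,160],[702,352],[608,348]])
m=np.array([[-38.5,26],[-24.5,26],[-38.5,2],[-24.5,2],[52.5,28.5],[38.5,28.5],[52.5,-.5],[38.5,-.5]])/1000
P=square(c,px,.026,8,np.array([210,130]))
def f(v,s=None):
    R=Ro.from_euler('z',v[2]).as_matrix()[:2,:2]; return (m*(v[3] if len(v)>3 else 1))@R.T+v[:2]-P
for x0 in ([.55,.25,0],[.55,.25,0,1]):
    r=least_squares(lambda v:f(v).ravel(),x0); print(r.x.round(4),np.degrees(r.x[2]).round(2)); print((f(r.x)*1000).round(1).tolist())
full=np.array([[180,44],[360.5,58],[179,204]])
d=(np.array([[30,27],[572,68],[27,508]])/3+[170,35])-.3
D=atz(c,d,.026)[:,:2];print(D, np.degrees(np.arctan2(*(D[1]-D[0])[::-1])),np.linalg.norm(D[1]-D[0]),np.linalg.norm(D[2]-D[0]),np.degrees(np.arctan2(*(D[0]-D[2])[::-1]))-90)
R=Ro.from_euler('z',r.x[2]).as_matrix()[:2,:2]; print((D-r.x[:2])@R)
E
python3 slot.py
```

```text
[0.5419 0.2517 0.0194] 1.11
[[0.3, 0.2], [-0.4, -0.6], [0.3, 0.7], [-0.4, -0.6], [0.7, 0.6], [-0.2, 0.4], [-0.2, -0.5], [0.0, -0.1]]
[0.5419 0.2518 0.0194 0.9977] 1.11
[[0.4, 0.2], [-0.3, -0.7], [0.4, 0.7], [-0.3, -0.6], [0.6, 0.5], [-0.3, 0.4], [-0.3, -0.5], [-0.1, -0.1]]
[[0.44907247 0.38571119]
 [0.6486758  0.38924103]
 [0.4524192  0.20162682]] 1.0131283300807694 0.19963453879860665 0.18411478975992207 1.0415456314075158
[[-0.09025191  0.13572844]
 [ 0.10938234  0.13538809]
 [-0.09047448 -0.04838622]]
```

Slot fit: (0.542, 0.252), yaw about 1.1° (the deck edges give 1.0°), residuals under 1 mm, and the deck measures 200 x 184 mm as stated. Now I'll go back and regrip across the x sides, turned 90°.

```bash
python3 -c "
from h import *
go([.4947,.0234,.12],95)"
python3 -m creep '{"hand":[-1,-1,-1,-1,-1,-1,-1,-1,-1,-1,-1,-1],"slide":[[0,-0.006,0.02],[0,-0.017,0.055],[0.01,-0.03,0.09],[0.02,-0.04,0.12],[0.04,-0.05,0.15],[0.05,-0.06,0.18],[0.06,-0.065,0.2],[0.07,-0.07,0.219],[0.08,-0.07,0.219],[0.09,-0.07,0.219],[0.10,-0.07,0.219],[0.10,-0.07,0.219]],"spin":[-7,-14,-21,-28,-35,-42,-49,-56,-63,-70,-77,-84]}'
python3 -c "
from h import *
go([.4947,.0234,.037],95)"
```

```text
t 9.2667 p [0.5453 0.2474 0.2206] slide [ 0.1007 -0.0695  0.2188] yang 4.91 spin -90.09 q6 16.0 F [-0.5 -0.3  0.3] tilt [-6.e-04 -3.e-04 -1.e+00] w 0.0938
time_s: 10.27
ee_pos: [0.4935, 0.0234, 0.1194]
eef_rot: [3.122, 1.569, 3.108]
force: [-0.6, -0.4, -1.5]
grip_width: 0.0938
t 10.2667 p [0.4935 0.0234 0.1194] slide [0.0824 0.0001 0.0013] yang 89.24 spin -5.76 q6 -90.8 F [-0.6 -0.4 -1.5] tilt [-2.3e-03  1.0e-04 -1.0e+00] w 0.0938
```

```bash
python3 -m creep '{"hand":[-1,-1,-1,-1],"slide":[[0.01,0,0],[0.02,0,0],[0.03,0,0],[0.03,0,0]],"spin":[-5.8,-5.8,-5.8,-5.8]}'
python3 -c "
from h import *
go([.4947,.0234,.037],95)"
```

```text
time_s: 10.6
ee_pos: [0.4935, 0.0239, 0.089]
eef_rot: [3.04, 1.568, 3.119]
force: [0.2, 0.0, -0.4]
grip_width: 0.0941
t 10.6 p [0.4935 0.0239 0.089 ] slide [ 0.052  -0.0006  0.0013] yang 94.55 spin -0.45 q6 -96.0 F [ 0.2  0.  -0.4] tilt [-2.9e-03  1.0e-04 -1.0e+00] w 0.0941
```

```bash
python3 -m creep '{"hand":[-1,-1,-1,-1,-1,-1,-1],"slide":[[0.015,-0.0005,0.001],[0.03,-0.0005,0.001],[0.04,-0.0005,0.001],[0.047,-0.0005,0.001],[0.0515,-0.0005,0.001],[0.052,-0.0005,0.001],[0.052,-0.0005,0.001]],"spin":[-0.4,-0.4,-0.4,-0.4,-0.4,-0.4,-0.4]}'
python3 -c "
from h import *
go([.4947,.0234,.037],95)"
python3 -m creep '{"hand":[1,1,1,1,1,1,1,1,1,1],"slide":[[0,0,0],[0,0,0],[0,0,0],[0,0,0],[0,0,0],[0,0,0],[0,0,0],[0,0,0],[0,0,0],[0,0,0]],"spin":[0,0,0,0,0,0,0,0,0,0]}' 30
python3 -c "
from h import *
go([.4947,.0234,.037],95)"
```

```text
time_s: 11.18
ee_pos: [0.4958, 0.0238, 0.0392]
eef_rot: [-0.178, 1.571, -0.088]
force: [0.4, 0.2, 0.9]
grip_width: 0.0942
t 11.1833 p [0.4958 0.0238 0.0392] slide [ 0.0022 -0.0003 -0.0012] yang 95.16 spin 0.16 q6 -96.6 F [0.4 0.2 0.9] tilt [ 2.e-04 -0.e+00 -1.e+00] w 0.0942
time_s: 12.02
ee_pos: [0.4957, 0.0239, 0.0391]
eef_rot: [0.239, 1.571, 0.329]
force: [-0.7, 1.2, 2.2]
grip_width: 0.0576
t 12.0167 p [0.4957 0.0239 0.0391] slide [ 0.0021 -0.0004 -0.0011] yang 95.19 spin 0.19 q6 -96.7 F [-0.7  1.2  2.2] tilt [ 1.e-04  0.e+00 -1.e+00] w 0.0576
```

Regripped at 57.6 mm, across the other two sides. Now lifting.

```bash
python3 -m creep '{"hand":[1,1,1,1,1,1,1,1,1,1],"slide":[[-0.005,0,0],[-0.012,0,0],[-0.025,0,0],[-0.04,0,0],[-0.055,0,0],[-0.07,0,0],[-0.085,0,0],[-0.1,0,0],[-0.1,0,0],[-0.1,0,0]],"spin":[0,0,0,0,0,0,0,0,0,0]}'
python3 - <<'E'
from h import *
go([.5414,.2507,.139],1.1)
E
```

```text
time_s: 12.85
ee_pos: [0.4959, 0.0238, 0.1394]
eef_rot: [-0.162, 1.569, -0.072]
force: [-1.3, -0.5, -3.1]
grip_width: 0.0576
t 12.85 p [0.4959 0.0238 0.1394] slide [0.0005 0.2218 0.0659] yang 95.19 spin 94.09 q6 -96.7 F [-1.3 -0.5 -3.1] tilt [ 1.3e-03 -1.0e-04 -1.0e+00] w 0.0576
```

```bash
python3 -m creep '{"hand":[1,1,1,1,1,1,1,1,1,1,1,1],"slide":[[0,0.01,0.005],[0,0.03,0.01],[0,0.055,0.018],[0,0.08,0.026],[0,0.105,0.033],[0,0.13,0.04],[0,0.15,0.046],[0,0.17,0.051],[0,0.19,0.057],[0,0.205,0.062],[0,0.215,0.065],[0,0.222,0.066]],"spin":[6,12,18,24,30,36,42,48,54,60,66,72]}'
python3 - <<'E'
from h import *
go([.5414,.2507,.139],1.1)
E
```

```text
time_s: 13.85
ee_pos: [0.5409, 0.2518, 0.1373]
eef_rot: [-1.611, 1.569, -2.782]
force: [-0.3, -0.4, -1.9]
grip_width: 0.0574
t 13.85 p [0.5409 0.2518 0.1373] slide [-0.0017 -0.      0.0012] yang 22.94 spin 21.84 q6 -1.5 F [-0.3 -0.4 -1.9] tilt [-2.e-03 -8.e-04 -1.e+00] w 0.0574
```

```bash
python3 -m creep '{"hand":[1,1,1,1,1,1,1],"slide":[[0,0,0],[0,0,0],[0,0,0],[0,0,0],[0,0,0],[0,0,0],[0,0,0]],"spin":[6,12,18,22,22,22,22]}'
python3 - <<'E'
from h import *; import pickle
go([.5414,.2507,.139],1.1)
c=ctrl.calibration("wrist"); im=ctrl.camera("wrist"); cv2.imwrite("pics/w4.png",im[:,:,::-1]); pickle.dump(c,open("w4.pkl","wb"))
crop("pics/w4.png","pics/w4c.png",170,120,200,150,4)
E
```

```text
time_s: 14.43
ee_pos: [0.5411, 0.2508, 0.1383]
eef_rot: [-1.184, 1.57, -2.732]
force: [-0.8, -0.5, -1.7]
grip_width: 0.0577
t 14.4333 p [0.5411 0.2508 0.1383] slide [-0.0007  0.0003  0.0001] yang 1.33 spin 0.23 q6 20.0 F [-0.8 -0.5 -1.7] tilt [-9.e-04 -4.e-04 -1.e+00] w 0.0577
```

View pics/w4c.png

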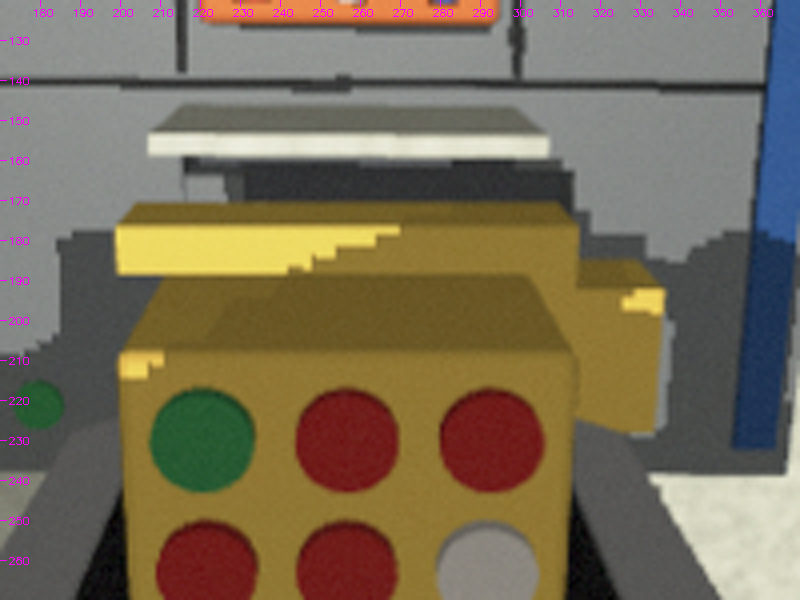

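```bash
python3 - <<'E'
from h import *; import pickle
c=pickle.load(open("w4.pkl","rb")); off=np.array([170,120])
u=.1383-.0361
B=square(c,[[117,225],[578,225],[664,290],[656,431]],u+.02,4,off)
C=square(c,[[203,440],[347,440],[492,440],[207,573],[347,572],[488,572]],u+.065,4,off)
M=np.array([[-36,36],[36,36],[50,26],[50,2]])/1e3
G=np.array([[-1,1],[0,1],[1,1],[-1,0],[0,0],[1,0]])*.0179
for m,P in ((M,B),(G,C),(np.r_[M,G],np.r_[B,C])):
    r=least_squares(lambda v:(m@Ro.from_euler('z',v[2]).as_matrix()[:2,:2].T+v[:2]-P).ravel(),[.54,.25,0])
    print(r.x[:2].round(4),np.degrees(r.x[2]).round(2),(r.fun*1000).round(1))
go([.5414,.2507,.139],1.1)
E
```

```text
[0.5416 0.2507] 1.28 [-0.1 -0.1  0.2 -0.2  0.1  0.2 -0.3  0. ]
[0.5415 0.2511] 1.48 [-0.  -0.2  0.  -0.1 -0.1 -0.1  0.1  0.2  0.1  0.1 -0.1  0.1]
[0.5415 0.251 ] 1.15 [-0.1  0.3  0.2 -0.   0.1  0.4 -0.4  0.2  0.1 -0.2  0.1 -0.3  0.  -0.4
  0.1  0.2  0.  -0.1 -0.1 -0.1]
t 14.4833 p [0.5412 0.2508 0.1385] slide [-0.0005  0.0002  0.0001] yang 1.31 spin 0.21 q6 20.0 F [-0.8  0.2 -2.2] tilt [-6.e-04 -3.e-04 -1.e+00] w 0.058
```

The wrist picture shows the held rack with its tab to image right at crop (660,360). Its pose by camera is (0.5415,0.2510), 1.2°, against the slot's (0.5419,0.2517), 1.1°. That is well inside the 2.5 mm play, so I'm lowering it to just above the deck.

```bash
python3 -m creep '{"hand":[1,1,1,1,1,1,1,1,1,1],"slide":[[0.01,0.0005,-0.0003],[0.02,0.0005,-0.0003],[0.03,0.0005,-0.0003],[0.04,0.0005,-0.0003],[0.05,0.0005,-0.0003],[0.058,0.0005,-0.0003],[0.064,0.0005,-0.0003],[0.067,0.0005,-0.0003],[0.067,0.0005,-0.0003],[0.067,0.0005,-0.0003]],"spin":[0.2,0.2,0.2,0.2,0.2,0.2,0.2,0.2,0.2,0.2]}'
python3 - <<'E'
from h import *; import pickle
go([.5416,.2511,.042],1.1)
c=ctrl.calibration("wrist"); im=ctrl.camera("wrist"); cv2.imwrite("pics/w5.png",im[:,:,::-1]); pickle.dump(c,open("w5.pkl","wb"))
im=(255*(im/255.)**.5).astype(np.uint8); cv2.imwrite("pics/w5g.png",im[:,:,::-1])
crop("pics/w5g.png","pics/w5c.png",170,120,200,150,4)
E
```

```text
time_s: 15.32
ee_pos: [0.542, 0.2513, 0.0722]
eef_rot: [1.917, 1.57, 0.364]
force: [-0.4, 0.2, -1.9]
grip_width: 0.0578
t 15.3167 p [0.542  0.2513 0.0722] slide [ 0.0302 -0.0004  0.0002] yang 0.99 spin -0.11 q6 20.4 F [-0.4  0.2 -1.9] tilt [ 3.e-04  1.e-04 -1.e+00] w 0.0578
```

View pics/w5c.png

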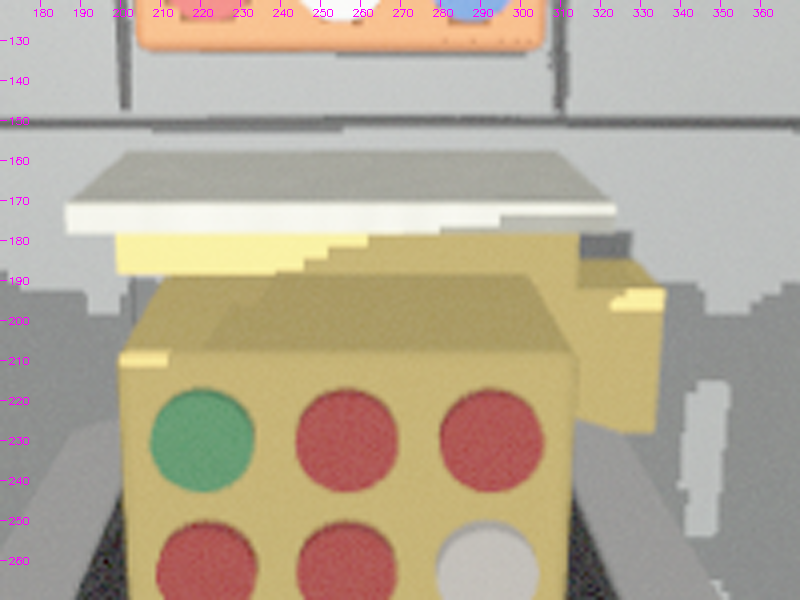

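```bash
python3 -m creep '{"hand":[1,1,1,1,1,1,1],"slide":[[0.004,0,0],[0.008,0,0],[0.012,0,0],[0.015,0,0],[0.018,0,0],[0.018,0,0],[0.018,0,0]],"spin":[0,0,0,0,0,0,0]}'
python3 -c "
from h import *
go([.5416,.2511,.042],1.1)"
```

```text
time_s: 15.95
ee_pos: [0.5418, 0.2512, 0.0538]
eef_rot: [-1.285, 1.57, -2.838]
force: [0.5, -0.1, -2.1]
grip_width: 0.0581
t 15.95 p [0.5418 0.2512 0.0538] slide [ 0.0118 -0.0002  0.0001] yang 0.99 spin -0.11 q6 20.4 F [ 0.5 -0.1 -2.1] tilt [-4.e-04 -1.e-04 -1.e+00] w 0.0581
```

No contact force, and the rack is inside the slot (underside about 18 mm). Down the rest of the way.

```bash
python3 -m creep '{"hand":[1,1,1,1,1,1,1,1],"slide":[[0.003,0,0],[0.006,0,0],[0.008,0,0],[0.01,0,0],[0.011,0,0],[0.012,0,0],[0.012,0,0],[0.012,0,0]],"spin":[0,0,0,0,0,0,0,0]}'
python3 -c "
from h import *
go([.5416,.2511,.042],1.1)"
```

```text
time_s: 16.62
ee_pos: [0.5419, 0.2512, 0.0422]
eef_rot: [2.077, 1.571, 0.524]
force: [-1.4, -0.0, 0.5]
grip_width: 0.0577
t 16.6167 p [0.5419 0.2512 0.0422] slide [ 0.0002 -0.0003  0.0001] yang 0.98 spin -0.12 q6 20.4 F [-1.4 -0.   0.5] tilt [ 2.e-04  1.e-04 -1.e+00] w 0.0577
```

```bash
python3 -m creep '{"hand":[1,1,1],"slide":[[0.0005,0,0],[0.0008,0,0],[0.0008,0,0]],"spin":[0,0,0]}'
python3 -m creep '{"hand":[-0.2,-0.5,-0.8,-1,-1,-1,-1],"slide":[[0,0,0],[0,0,0],[0,0,0],[0,0,0],[0,0,0],[0,0,0],[0,0,0]],"spin":[0,0,0,0,0,0,0]}'
python3 -m creep '{"hand":[-1,-1,-1,-1,-1,-1,-1,-1,-1,-1,-1],"slide":[[-0.015,0,0],[-0.035,0,0],[-0.06,0,0],[-0.085,0,0],[-0.11,0,0],[-0.13,0,0],[-0.15,0,0],[-0.17,0,0],[-0.18,0,0],[-0.18,0,0],[-0.18,0,0]],"spin":[0,0,0,0,0,0,0,0,0,0,0]}'
python3 - <<'E'
from h import *; import pickle
go([.5416,.2511,.042],1.1)
c=ctrl.calibration("wrist"); pickle.dump(c,open("w6.pkl","wb"))
for n in ("wrist","scene","side"):
    im=ctrl.camera(n); cv2.imwrite(f"pics/{n}6.png",im[:,:,::-1])
    g=(255*(im/255.)**.6).astype(np.uint8); cv2.imwrite(f"pics/{n}6g.png",g[:,:,::-1])
crop("pics/wrist6g.png","pics/w6c.png",170,80,200,150,4)
E
```

```text
time_s: 16.87
ee_pos: [0.5419, 0.2513, 0.0421]
eef_rot: [1.957, 1.571, 0.404]
force: [-5.9, -2.2, 9.7]
grip_width: 0.058
time_s: 17.45
ee_pos: [0.5419, 0.2512, 0.0411]
eef_rot: [-0.644, 1.571, -2.198]
force: [-0.3, 0.6, 0.3]
grip_width: 0.0928
time_s: 18.37
ee_pos: [0.5417, 0.2512, 0.2206]
eef_rot: [-1.173, 1.571, -2.727]
force: [-0.2, 0.1, 0.3]
grip_width: 0.0941
t 18.3667 p [0.5417 0.2512 0.2206] slide [ 1.786e-01 -1.000e-04  1.000e-04] yang 0.99 spin -0.11 q6 20.4 F [-0.2  0.1  0.3] tilt [-3.e-04 -1.e-04 -1.e+00] w 0.0941
```

View pics/w6c.png

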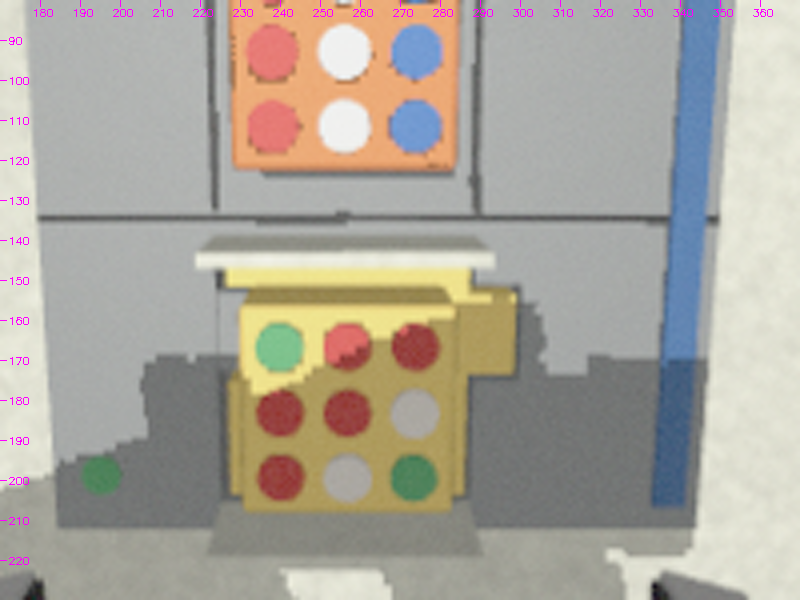

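View pics/scene6.png

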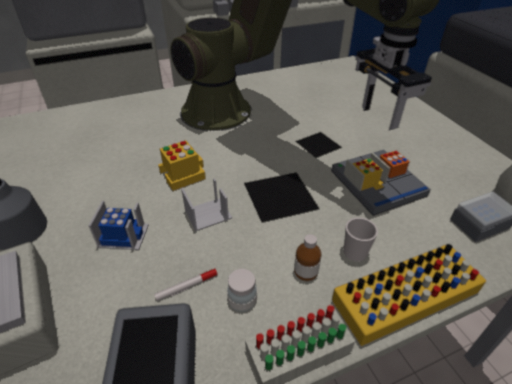

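View pics/side6.png

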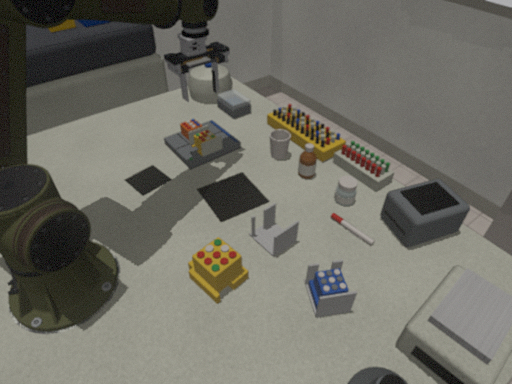

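The wrist view shows the rack in the slot: tab in the notch at crop (490,330), block between the dividers. The other objects look unmoved. I'll check its height numerically and in a close crop.

```bash
python3 - <<'E'
from h import *; import pickle
c=pickle.load(open("w6.pkl","rb")); off=np.array([170,80])
px=[[280,347],[348,346],[415,346],[280,413],[347,413],[414,413],[281,478],[348,478],[414,478]]
for z in (.066,.071,.076,.091): print(z,fitgrid(square(c,px,z,4,off)))
crop("pics/scene6g.png","pics/s6c.png",325,140,110,75,7)
crop("pics/side6g.png","pics/d6c.png",155,110,95,65,8)
def diff(a,b):
    d=cv2.absdiff(cv2.imread(a),cv2.imread(b)).max(2); return (d>40).astype(np.uint8)*255
cv2.imwrite("pics/diff.png",np.hstack([diff("pics/scene0.png","pics/scene6.png"),diff("pics/side0.png","pics/side6.png")])[:, ::1][::2,::2])
E
```

```text
0.066 (array([0.54234509, 0.25008992]), np.float64(0.0182709945622889), np.float64(1.1164046448913585), np.float64(0.0002535904202060993))
0.071 (array([0.54231861, 0.25126846]), np.float64(0.01799111281207697), np.float64(1.1164046448913303), np.float64(0.0002497058297750859))
0.076 (array([0.54229213, 0.252447  ]), np.float64(0.017711231061864993), np.float64(1.1164046448913796), np.float64(0.000245821239343919))
0.091 (array([0.54221268, 0.25598264]), np.float64(0.01687158581122914), np.float64(1.1164046448913898), np.float64(0.00023416746805040667))
```

View pics/s6c.png

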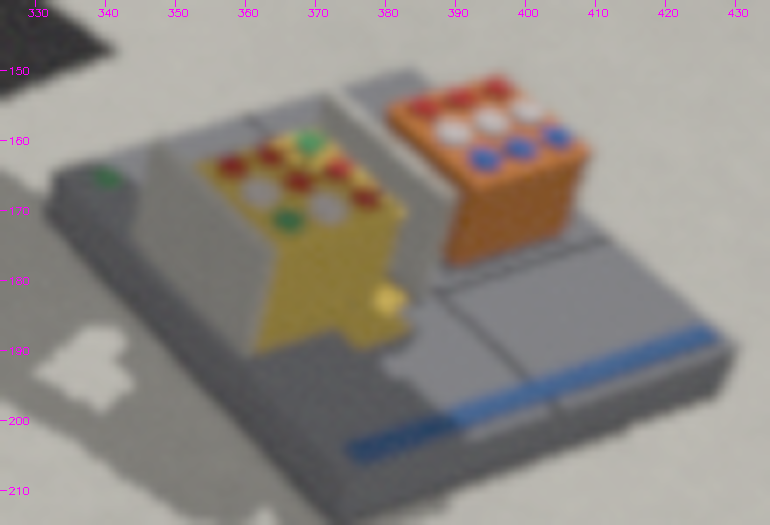

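View pics/d6c.png

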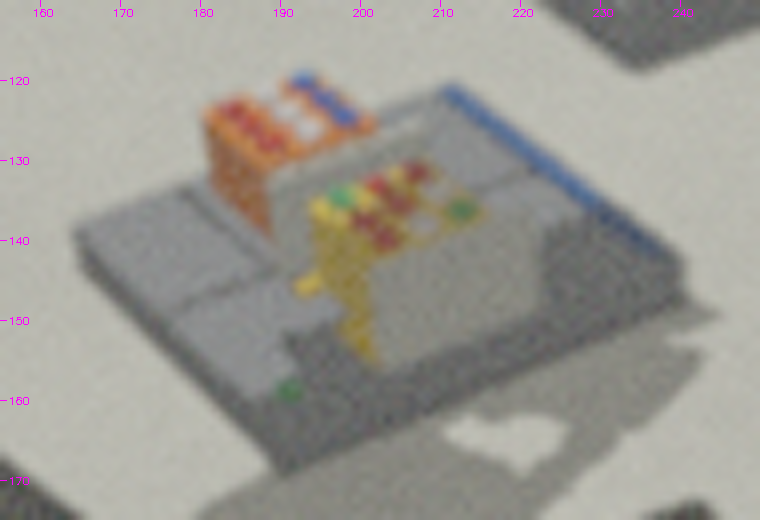

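View pics/diff.png

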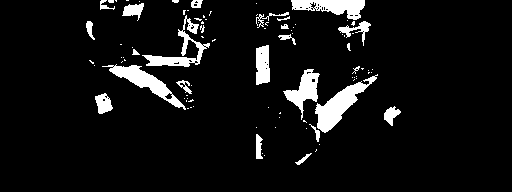

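Both crops show the base level with the deck. At scene (377,187) the tab ends at the notch edge with no raised side face. The difference image shows only the rack's move, the arm and its shadow. I'm handing it in.

```bash
python3 -c "
from station import ctrl
print(ctrl.hand_in())"
```

```text
the job is handed in; nothing more can be done
None
```

The yellow rack now lies seated in the deck's empty slot with its base flush, and I handed the job in after about 18.5 s of the 64 s. No verdict was reported. I lifted it from its cradle by the y sides, stood it on the larger mat and let go. Then I took it by the x sides, turned it about 94°, lowered it into the slot, opened the gripper and backed about 180 mm above it.

- **Seating:** the rack's centre measures (0.5423, 0.2513) at 1.1°, against the slot's (0.5419, 0.2517) at 1.1°. The cap spacing fits the seated height to about 2 mm, and the base looks flush in both camera crops.
- **Force:** it reached about 10 N on the final press and was near zero after letting go.
- **Other objects:** before-and-after pictures show only the rack, the arm and its shadow changed.
- **Disagreement:** with the rack held over the slot, the wrist camera and the arm's own position differed by about 0.8 mm in y. I split the difference, well inside the 2.5 mm play.

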